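# Close the filler of the jeweller's steam cleaner

### The arm

A 7-joint arm with a two-finger parallel gripper is mounted at the origin on the work surface. World frame = base frame: x ahead of the robot, y to its left, z up, the work surface at z = 0. Lengths are in m, angles in rad, forces in N, time in s.
With the tool pointing down it reaches from about 0.4 to 0.85 m from the base axis. Payload 4.5 kg.
Tool frame: the origin (TCP) lies midway between the tips of the shut fingers; the grasp point (between the pads) lies 19 mm behind it; z points along the fingers, y is the line along which they close (so a half turn about z gives the same grasp; the last joint's range is limited). The gripper opens to 88 mm and grips with 3 to 60 N. Pads are 18 mm wide; open, the fingers measure 123 mm over their backs; the gripper's body (75 mm by 187 mm) begins 45 mm behind the grasp point.
Start: joints at [-1.131, 0.689, -0.195, 1.565, 0.157, 0.902, -0.215], TCP at [0.247, 0.574, 0.239] pointing down, gripper open.
Joint ranges: [-3.01, 3.01], [-0.46, 2.08], [-1.47, 1.51], [0.13, 2.56], [-1, 4.14], [0.04, 2.09], [-2.66, 2.66]. Speed limits (rad/s): [2.57, 2.57, 3.14, 3.14, 3.14, 3.14, 3.14].

### API

Orientations are given as a unit quaternion [x, y, z, w].
In Python, from plant import sensors, eyes, finish_job gives the robot as it stands.
- The arm moves only by the tool send_rows, never from a script. Its argument "rows" is text: rows parted by semicolons, each of 4 numbers parted by spaces: the shift along the tool's x, y, z normalised to -1 to 1, where 1 is 30 cm, then the turn about the tool's z normalised to -1 to 1, where 1 is 2 pi rad. A call has 1 to 10 rows; each row is the pose to reach, as a shift and turn from the pose commanded when the call began, along the tool's axes at that moment, turning the shorter way round; what a row does not reach only later rows make up. A row lasts 1/12 s, in which the tool goes at most 41.7 mm and 7.16 degrees, less where a joint would pass 70% of its speed; a pose out of reach is approached as far as the arm can. A call with a number of a shift or a turn outside -1 to 1 is refused whole. A call with a gripper value outside its range is refused whole. "jaw" is the closure, from -1 (fully open) to 1 (shut), set as the call begins (left out, the last holds). The fingers move at their own pace and stop on an object; "force" is the grip in N (left out, the last holds). Time passes only in rows, so rows that repeat a pose let the fingers close. It gives the time, the measured TCP pose, the force, the opening and the grip force at its end, in the units of the state.
- sensors.get_state(): the state, without advancing time (a new reading comes with each control period).
- eyes.snapshot(name): name is "side" or "top"; returns (picture, depth): 420x560x3 uint8, red, green, blue; 420x560 float32, m along the optical axis (not along the pixel's ray), 0 where there is no reading.
- eyes.calibration(name): a dict with "fov_y" (degrees; the focal length in pixels is half the picture's height over the tangent of half this angle, whatever the lens; pixels are square), "cx", "cy" (the principal point, pixels), "world_from_camera" (4x4, takes a point from camera to world coordinates). Camera axes: x right, y down, z forward; pixel columns grow to the right and rows downward; lengths in m; the calibration is good to about 2 mm. A picture is of the moment at which its call begins. calibration takes no time and is no camera call.
- finish_job(): hands the job in; it is judged then, once.
The state is a dict: "clock": time; "q": joint angles; "qd": joint speeds; "joint_torque": joint torques, N m; "tool_pos": TCP position; "eef_rot": TCP orientation; "contact_force": force on the tool from outside, world axes, zero at the start; "moment": the same for the moment, N m; "opening": opening from 0.0 (shut) to 1.0 (fully open); "finger_force": force on a finger pad.
Only numpy, scipy, OpenCV 4.12 (cv2) and the standard library are available. Lean on these libraries where they do the work, as an engineer would, in place of code of your own. Each camera call takes 0.05 s, during which the arm holds its last target. There are 200 camera calls.

### The job

The bench steam cleaner has just been filled. Take the funnel out of its filler neck and stand it in the steel cup on the tray, then swing the hinged arm over so that its captive screw cap sits on the neck, and turn the cap's T-bar clockwise until the cap is screwed fully home. Do not lean on the pressure gauge, and do not shift or knock over the wash bottle and the jar.

Things in the scene. Friction and masses are not known exactly. Their poses are not given: they have to be found in the camera images.
- steamer: Bench steam cleaner, a fixed steel box 240 (x) x 260 (y) x 180 mm high, control panel on its front. Origin: centre of its underside; x to its back, y to its left, z up. In this frame: filler neck at (-30, 0) mm, gauge at (55, 0), hinge pin of the keeper arm at (-30, 70, 217) mm, parallel to x. It stands left or right on the bench, yawed up to 0.4 rad
- neck (a point): centre of the mouth of the brass filler neck, 205 mm above the bench; neck 54 mm outside, 39 mm bore (75 mm deep), 25 mm high above the casing. A fixed safety valve, 40 mm high, stands at the back right of the casing top, 124 mm from the neck
- gauge: Pressure gauge fixed to the casing, 85 mm behind the neck: a 14 mm stem carrying an upright round dial 64 mm in diameter, 30 mm thick, facing front, its centre 115 mm above the casing top (its top 327 mm above the bench). Origin: foot of the stem on the casing top. It stands higher than the T-bar: a gripper's body can run into it
- filler_arm (a joint): Keeper arm, rad: 0 = level, cap sitting on the neck; grows as it swings up and over to the steamer's +y; 1.57 = upright, stop at 2.25. Starts open, 1.75 to 2.2. Stiff hinge, stays where left: about 0.3 N m to move. A steel strip 26 mm wide, 6 mm thick, 145 mm long from the pin to its rounded end, the cap's axis 70 mm from the pin; closed, its top face is 224 mm above the bench
- keeper_tab (a point): point on the arm near its free end, 126 mm from the hinge pin, on the face that is its top when closed (7 mm off the pin) and looks away from the neck when open
- filler_cap (a joint): Turn of the screw cap with its T-bar, rad: 0 = screwed fully home, at a stop; grows anticlockwise from above. Starts at 2.2 to 4.5. Stays where left; 0.12 N m turns it; it sinks 4 mm a turn. It turns on the open arm too, but must be screwed down while on the neck. At 0 the T-bar lies along the steamer's y. Black skirt 68 mm wide, to 27 mm below the arm's top face
- tbar_end (a point): on the T-bar's centre line, 42 mm from the cap's axis, near the end that points to the steamer's +y when home; the other end mirrors it. Bar 92 mm long, 14 mm thick (17 mm at the end sleeves), its centre line 28 mm above the arm's top face when home (252 mm above the bench)
- tbar_mid (a point): middle of the T-bar, on the cap's axis; a 22 mm boss runs from the arm to 9 mm above this point
- funnel: Aluminium funnel in the neck: rim 90 mm in diameter, 94 mm high, spout 20 to 24 mm in diameter and 46 mm long below the cone (46 to 86 mm up), about 110 g. Origin: centre of the spout's lower end, z up its axis. One flat level tab on the rim along its -x: 24 mm wide, 8 mm thick, 42 to 86 mm from the axis
- funnel_tab (a point): grip point in the middle of the funnel's tab, 66 mm from the axis, 89 mm above the funnel's origin; axes as the funnel's
- tray: Fixed steel tray 220 x 300 mm on a cork board 250 x 330 mm, rim 28 mm and inner floor 14 mm above the bench. Origin: under its centre. Stands on the other side of the bench from the steamer. Cup, wash bottle and jar stand in it in a row along its y, about 100 mm apart, in any order
- cup: Empty open steel cup 84 mm in diameter at the rim, 95 mm high, wall 4 mm, about 320 g, loose. Origin: centre of its underside. The funnel's cone rests on its rim with the spout inside, the funnel's origin then about 18 mm above the cup's origin
- wash_bottle: Clear plastic wash bottle 70 mm in diameter, 170 mm to the top of its white cap, with a thin bent spout to 216 mm high reaching 44 mm from its axis along its +y; loose. Origin: centre of its underside. To be left alone
- jar: Glass jar with metal lid, 64 mm in diameter, 85 mm high, loose. Origin: centre of its underside. To be left alone
There are look-alikes about, which are no part of the job. Leave any pink look-alike of the funnel alone.

How it is judged:
On the way, in this order (a step that is already met when the one before it is completed fails the run):
1. the funnel is out of the neck and stands in the cup (horizontal distance between funnel and cup below 0.02 m and z of funnel in the frame of cup below 0.045 m and angle between funnel's own z axis and vertical below 0.25 rad), for 0.2 s.
2. the arm is swung over, the cap sits on the neck, not yet screwed down (value of joint filler_arm below 0.05 rad and value of joint filler_cap above 0.5 rad), for 0.2 s.
3. the cap is screwed fully home on the neck (value of joint filler_arm below 0.05 rad and value of joint filler_cap below 0.08 rad), for 0.2 s.
At the end, for the whole second after the job is handed in: The keeper arm is down (within 0.05 rad) and the cap screwed home (within 0.08 rad of its stop); the funnel stands at rest in the cup, spout down, centred within 20 mm and tilted less than 0.25 rad; the cup is upright in the tray, less than 60 mm from where it stood (all of step 1 and all of step 3 and z of funnel in the frame of cup above 0.005 m and angle between cup's own z axis and vertical below 0.1 rad and distance of cup from where it was at the start of the episode below 0.06 m and linear speed of each of funnel, cup below 0.03 m/s); the robot touches nothing.
It fails at once if the pressure gauge is pressed with more than 8 N (contact force between gauge and anything else above 8 N).
It fails at once if the wash bottle is shifted more than 30 mm or tipped (distance of wash_bottle from where it was at the start of the episode above 0.03 m or angle between wash_bottle's own z axis and vertical above 0.3 rad).
It fails at once if the jar is shifted more than 30 mm or tipped (distance of jar from where it was at the start of the episode above 0.03 m or angle between jar's own z axis and vertical above 0.3 rad).
It also fails if it takes over 72 s, if anything falls off the work surface, if the arm or the gripper's body presses on something with over 40 N, if the wrist force passes 120 N, or if a joint passes its speed limit or range.

## Working session

There is one attempt and no reset: what is moved stays moved. The work goes in short steps, Python scripts to look and compute and a tool call to move; the robot and the scene stay as the last step left them, time stands still between calls to the robot, and variables do not carry over. Pictures are saved under pics/ and viewed, at most 10 in all, crops included, and the job is handed in when it is done.

Besides the shell and the picture viewer there is one more tool, called after "Request:" by a JSON object that holds its "name" and its "arguments", one argument or row to a line. send_rows: Moves the arm, as the interface text tells. Scaled input: -1 to 1 covers 30 cm each way for a shift and 2 pi rad each way for a turn. Its arguments: {"type":"object","properties":{"rows":{"type":"string"},"jaw":{"type":"number"},"force":{"type":"number"}},"required":["rows"]}

```bash
mkdir -p pics; cat > h.py <<'E'
import numpy as np, cv2
from plant import sensors, eyes, finish_job
from scipy.spatial.transform import Rotation as R
def snap(n):
    p,d=eyes.snapshot(n); c=eyes.calibration(n)
    f=210/np.tan(np.radians(c["fov_y"])/2); T=np.array(c["world_from_camera"])
    v,u=np.mgrid[0:420,0:560]
    P=np.stack([(u-c["cx"])*d/f,(v-c["cy"])*d/f,d],-1)@T[:3,:3].T+T[:3,3]
    P[d==0]=np.nan
    return p,P
def save(p,name,box=None,s=1):
    if box: p=p[box[1]:box[3],box[0]:box[2]]
    cv2.imwrite("pics/"+name,cv2.resize(p[:,:,::-1],None,fx=s,fy=s,interpolation=cv2.INTER_CUBIC))
E
python3 - <<'E'
from h import *
a,P=snap("top"); b,Q=snap("side")
np.savez("s0.npz",a=a,P=P,b=b,Q=Q)
save(a,"top0.png",s=1.4);save(b,"side0.png",s=1.4)
print(sensors.get_state())
for n in("top","side"):print(eyes.calibration(n))
E
```

```text
{'clock': 0.1, 'q': array([-1.13123128,  0.68989419, -0.19454078,  1.56623826,  0.15730711,
        0.90250964, -0.21510976]), 'qd': array([ 6.14797552e-05, -2.84994811e-03, -9.15128877e-04, -3.29913628e-03,
        9.54738347e-05,  1.34843589e-03,  1.44910438e-03]), 'joint_torque': array([-4.25169113e-03, -5.28502178e+01, -1.27192162e+00, -1.53836185e+01,
       -5.25641057e-02,  1.97648464e-03,  4.53172527e-05]), 'tool_pos': array([0.24650772, 0.57371179, 0.23799494]), 'eef_rot': array([ 2.01451025e-01,  9.79498238e-01, -8.20863165e-04, -1.09910412e-04]), 'contact_force': array([ 0.34786501,  0.2669651 , -0.05259727]), 'moment': array([-0.01849378,  0.00352459, -0.0278418 ]), 'finger_force': 0.0, 'opening': 0.9989864343119254}
{'fov_y': 48.00561444447443, 'cx': 284.9854033457571, 'cy': 208.090080630537, 'world_from_camera': array([[ 0.01255373, -0.99597598,  0.08873698,  0.44387063],
       [-0.99987939, -0.01169219,  0.01022211, -0.07643074],
       [-0.00914345, -0.08885461, -0.99600264,  1.3183718 ],
       [ 0.        ,  0.        ,  0.        ,  1.        ]])}
{'fov_y': 46.32409416645211, 'cx': 285.51583675759383, 'cy': 208.70327986724087, 'world_from_camera': array([[ 0.83421342, -0.32739659,  0.44373354, -0.02884149],
       [-0.551421  , -0.50223908,  0.66610118, -0.93385056],
       [ 0.00478107, -0.80035453, -0.59950793,  0.94372543],
       [ 0.        ,  0.        ,  0.        ,  1.        ]])}
```

View pics/top0.png

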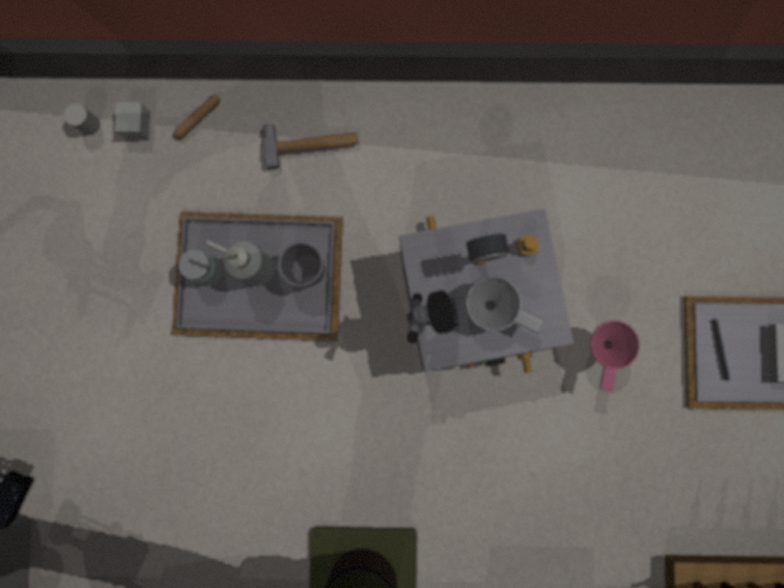

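View pics/side0.png

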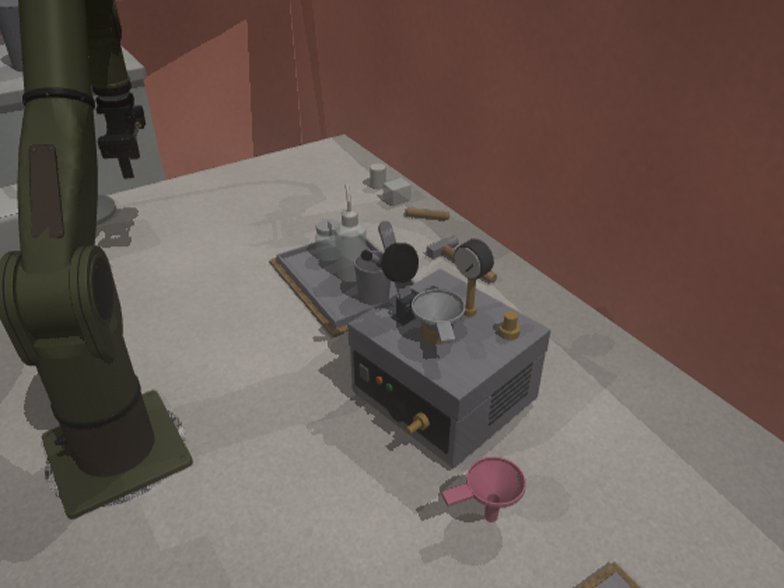

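The top view (1.4x) shows these candidates:
- **Funnel:** aluminium funnel in the neck at (493,305), its tab at (530,320). The pink look-alike at (614,345) is to be left alone.
- **Cup:** open steel cup at (300,266). The bottle at (240,260) and jar at (196,266) are not it, nor is the grey cylinder at (77,118).

The keeper arm is open with its black cap at (440,312) and the T-bar around (415,318).

```bash
python3 - <<'E'
from h import *
z=np.load("s0.npz");a,P,b,Q=[z[k] for k in("a","P","b","Q")]
save(np.hstack([cv2.resize(a[130:270,270:420],None,fx=2.6,fy=2.6),cv2.resize(b[140:280,240:390],None,fx=2.6,fy=2.6)]),"crop0.png")
def rect(P,m):
    pts=P[m][:,:2]; return cv2.minAreaRect((pts*1000).astype(np.float32))
V,U=np.mgrid[0:420,0:560]
box=(U>270)&(U<420)&(V>140)&(V<275)
for D,n in((P,"top"),(Q,"side")):
    reg=(abs(D[...,0]-.52)<.25)&(abs(D[...,1]+.2)<.22)
    m=reg&(abs(D[...,2]-.18)<.004); print(n,"casing",m.sum(),rect(D,m),np.nanmedian(D[m][:,2]))
# funnel rim/tab: top view heights
reg=box
for lo,hi in((.20,.23),(.23,.25),(.25,.27),(.27,.29),(.29,.31),(.31,.35)):
    m=reg&(P[...,2]>lo)&(P[...,2]<hi)
    k,l,s,c=cv2.connectedComponentsWithStats(m.astype(np.uint8))
    for i in range(1,k):
        if s[i,4]>12: w=l==i; print((lo,hi),s[i,4],c[i].round(),P[w].mean(0).round(4), np.round(P[w].min(0),3),np.round(P[w].max(0),3))
# tray objects
for nm,(u,v) in dict(jar=(140,190),bottle=(172,187),cup=(214,190)).items():
    w=(abs(U-u)<25)&(abs(V-v)<25)
    for lo,hi in((.075,.103),(.103,.115),(.15,.19),(.19,.24)):
        m=w&(P[...,2]>lo)&(P[...,2]<hi)
        if m.sum()>8:
            (c,r)=cv2.minEnclosingCircle((P[m][:,:2]*1000).astype(np.float32)); print(nm,lo,m.sum(),np.round(c),round(r))
E
```

```text
top casing 7235 ((551.4075927734375, -212.40565490722656), (240.44619750976562, 260.4998779296875), 11.402420997619629) 0.17988823036000823
side casing 5226 ((552.2838745117188, -212.17994689941406), (247.4517059326172, 264.6861877441406), 11.575187683105469) 0.18013401649595995
(0.2, 0.23) 86 [378. 174.] [ 0.6258 -0.2823  0.218 ] [ 0.616 -0.294  0.201] [ 0.637 -0.273  0.224]
(0.2, 0.23) 698 [351. 217.] [ 0.5228 -0.2206  0.218 ] [ 0.485 -0.255  0.2  ] [ 0.562 -0.181  0.23 ]
(0.2, 0.23) 13 [323. 217.] [ 0.5226 -0.1535  0.2228] [ 0.513 -0.156  0.218] [ 0.529 -0.151  0.226]
(0.2, 0.23) 14 [324. 228.] [ 0.4962 -0.1576  0.2212] [ 0.489 -0.161  0.212] [ 0.508 -0.156  0.226]
(0.23, 0.25) 617 [361. 220.] [ 0.5139 -0.2385  0.239 ] [ 0.476 -0.299  0.23 ] [ 0.565 -0.173  0.248]
(0.23, 0.25) 14 [297. 211.] [ 0.533  -0.0934  0.2471] [ 0.528 -0.1    0.243] [ 0.536 -0.086  0.25 ]
(0.25, 0.27) 51 [296. 216.] [ 0.5207 -0.0909  0.2561] [ 0.502 -0.1    0.25 ] [ 0.533 -0.079  0.27 ]
(0.25, 0.27) 169 [318. 222.] [ 0.5067 -0.1407  0.2626] [ 0.483 -0.151  0.254] [ 0.529 -0.128  0.27 ]
(0.27, 0.29) 22 [317.
[... 472 characters left out ...]
0.31 ]
(0.29, 0.31) 68 [313. 234.] [ 0.4786 -0.1267  0.3033] [ 0.471 -0.143  0.292] [ 0.489 -0.112  0.31 ]
(0.29, 0.31) 59 [294. 240.] [ 0.4659 -0.0857  0.2946] [ 0.457 -0.093  0.29 ] [ 0.477 -0.078  0.302]
(0.31, 0.35) 395 [348. 176.] [ 0.6032 -0.2002  0.3214] [ 0.584 -0.231  0.31 ] [ 0.625 -0.171  0.33 ]
(0.31, 0.35) 256 [305. 224.] [ 0.5    -0.11    0.3229] [ 0.483 -0.133  0.31 ] [ 0.528 -0.087  0.35 ]
jar 0.075 391 [599. 321.] 30
jar 0.103 14 [601. 324.] 25
jar 0.15 23 [602. 237.] 15
jar 0.19 66 [612. 241.] 22
bottle 0.075 93 [604. 245.] 60
bottle 0.103 30 [599. 211.] 33
bottle 0.15 225 [601. 221.] 24
bottle 0.19 78 [611. 237.] 22
cup 0.075 162 [605. 135.] 56
cup 0.103 165 [601. 121.] 42
```

View pics/crop0.png

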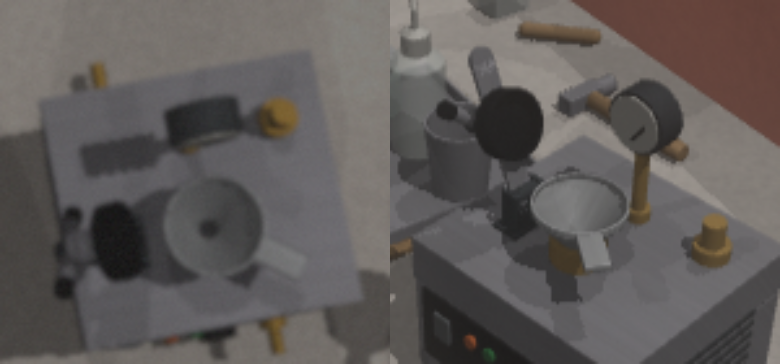

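The crop confirms the choice: the aluminium funnel is in the brass neck with its tab at the lower right, and the cap on the open arm faces the neck. Steamer centre is about (0.552,-0.212), yaw about 0.2. Next I'll measure the tab, the arm and T-bar, and write a move helper.

```bash
cat >> h.py <<'E'
YAW=.2; C=np.array([.5519,-.2123])
ST=R.from_euler('z',YAW).as_matrix()[:2,:2]
def s2w(x,y): return C+ST@np.array([x,y])
def w2s(p): return (np.asarray(p)[...,:2]-C)@ST
def rows(targets,start=None):
    """targets (x,y,z,azimuth of tool y deg or None) -> row numbers from the present pose"""
    s=sensors.get_state(); p=s["tool_pos"]; M=R.from_quat(s["eef_rot"]).as_matrix()
    print("at",p.round(4),"az",np.degrees(np.arctan2(M[1,1],M[0,1])).round(2),"open",round(s["opening"],3),"t",s["clock"])
    az0=np.arctan2(M[1,1],M[0,1])
    for x,y,z,az in targets:
        d=M.T@(np.array([x,y,z])-p)/.3
        t=0 if az is None else -(np.radians(az)-az0+np.pi)%(2*np.pi)
        t=0 if az is None else -(((np.radians(az)-az0+np.pi)%(2*np.pi))-np.pi)/(2*np.pi)
        print(*d.round(3),round(t,4),end="; ")
    print()
E
python3 - <<'E'
from h import *
z=np.load("s0.npz");a,P,b,Q=[z[k] for k in("a","P","b","Q")]
n=s2w(-.03,0);print("neck",n,"hinge",s2w(-.03,.07))
for D in(P,Q):
    d=D[...,:2]-n; r=np.hypot(*np.moveaxis(d,-1,0))
    m=(r<.1)&(r>.052)&(D[...,2]>.225)&(D[...,2]<.26)&(d[...,1]<0)
    print("tab",m.sum(),np.median(D[m],0).round(4),rect if 0 else cv2.minAreaRect((D[m][:,:2]*1000).astype(np.float32)))
    m=(r<.053)&(D[...,2]>.228)&(D[...,2]<.26)
    c,rr=cv2.minEnclosingCircle((D[m][:,:2]*1000).astype(np.float32)); print("rim",c,rr,np.percentile(D[m][:,2],[50,95]))
# arm / T-bar in steamer frame from both views
for D,nm in((P,"top"),(Q,"side")):
    S=w2s(D); m=(S[...,0]>-.10)&(S[...,0]<.02)&(S[...,1]>.05)&(S[...,1]<.19)&(D[...,2]>.24)
    pts=np.c_[S[m],D[m][:,2]]
    hi=pts[(abs(pts[:,0]+.03)<.012)&(pts[:,2]>.32)]; print(nm,m.sum(),"strip top",pts[:,2].max(),hi.mean(0) if len(hi) else None, pts.min(0).round(3),pts.max(0).round(3))
    if len(hi): 
        i=hi[:,2].argmax(); print(hi[i], "theta~",np.pi-np.arctan2(hi[i,2]-.217,hi[i,1]-.07) )
rows([(.247,.574,.45,None),(.33,.29,.45,8)])
E
```

```text
neck [ 0.522498   -0.21826008] hinge [ 0.50859115 -0.14965542]
tab 162 [ 0.4921 -0.2797  0.2425] ((491.996826171875, -279.9185485839844), (34.958187103271484, 24.154407501220703), 64.0509033203125)
rim (520.3197021484375, -221.70620727539062) 48.77784729003906 [0.23569218 0.24534739]
tab 135 [ 0.4912 -0.2834  0.2424] ((492.3315124511719, -282.2388916015625), (38.800235748291016, 23.721630096435547), 63.29151916503906)
rim (520.3019409179688, -220.32272338867188) 49.972564697265625 [0.23779931 0.24485663]
top 826 strip top 0.35126223883436036 [-0.03032009  0.12421293  0.33753118] [-0.07   0.069  0.243] [0.008 0.15  0.351]
[-0.03332028  0.1298937   0.35126224] theta~ 1.990397997661746
side 920 strip top 0.34958555336739217 [-0.03142776  0.12257983  0.3344323 ] [-0.069  0.065  0.24 ] [0.004 0.149 0.35 ]
[-0.02974695  0.12694706  0.34958555] theta~ 1.9764822789527519
at [0.2465 0.5737 0.238 ] az 66.76 open 0.999 t 0.1
-0.001 0.0 -0.707 0; -0.629 -0.76 -0.705 0.1632;
```

Request:
{"name": "send_rows", "arguments": {
  "rows": "0 0 -0.3 0; 0 0 -0.7 0.02; -0.1 -0.12 -0.72 0.04; -0.2 -0.24 -0.72 0.06; -0.3 -0.36 -0.72 0.08; -0.4 -0.48 -0.72 0.1; -0.5 -0.6 -0.72 0.12; -0.57 -0.7 -0.72 0.14; -0.63 -0.76 -0.72 0.16; -0.63 -0.76 -0.72 0.16",
  "jaw": -1
}}

```text
clock: 0.93
tool_pos: [0.3258, 0.3031, 0.4531]
eef_rot: [0.65, 0.76, -0.0, -0.0]
contact_force: [0.1, 0.6, 0.5]
opening: 1.0
finger_force: 0.0
```

```bash
python3 - <<'E'
from h import *
rows([(.42,.02,.45,-18),(.493,-.279,.45,-26)])
E
```

```text
at [0.3258 0.3031 0.4531] az 8.85 open 1.0 t 0.9333
-0.981 0.165 0.01 0.0746; -2.003 0.252 0.01 0.0968;
```

Request:
{"name": "send_rows", "arguments": {
  "rows": "-0.12 0.02 0 0.01; -0.25 0.04 0 0.03; -0.38 0.06 0 0.045; -0.5 0.08 0 0.06; -0.63 0.1 0 0.07; -0.75 0.12 0 0.08; -0.88 0.14 0 0.09; -0.98 0.165 0 0.097; -0.98 0.165 0 0.097; -0.98 0.165 0 0.097"
}}

```text
clock: 1.77
tool_pos: [0.4214, 0.0215, 0.4527]
eef_rot: [0.848, 0.53, -0.0, -0.0]
contact_force: [-0.8, 0.8, 0.3]
opening: 1.0
finger_force: 0.0
```

```bash
python3 - <<'E'
from h import *
rows([(.493,-.279,.40,-26)])
E
```

```text
at [0.4214 0.0215 0.4527] az -26.0 open 1.0 t 1.7667
-0.795 0.654 0.176 -0.0;
```

Request:
{"name": "send_rows", "arguments": {
  "rows": "-0.1 0.08 0 0; -0.2 0.16 0 0; -0.3 0.25 0 0; -0.4 0.33 0 0; -0.5 0.41 0 0; -0.6 0.49 0 0; -0.7 0.57 0 0; -0.795 0.654 0 0; -0.795 0.654 0.1 0; -0.795 0.654 0.176 0"
}}

```text
clock: 2.6
tool_pos: [0.4952, -0.2782, 0.3989]
eef_rot: [0.847, 0.531, 0.0, 0.0]
contact_force: [0.9, 0.5, -0.4]
opening: 1.0
finger_force: 0.0
```

```bash
python3 - <<'E'
from h import *
rows([(.493,-.279,.2195,-26)])
E
```

```text
at [ 0.4952 -0.2782  0.3989] az -25.83 open 1.0 t 2.6
-0.005 -0.006 0.598 0.0005;
```

Request:
{"name": "send_rows", "arguments": {
  "rows": "-0.005 -0.006 0.1 0; -0.005 -0.006 0.2 0; -0.005 -0.006 0.3 0; -0.005 -0.006 0.38 0; -0.005 -0.006 0.45 0; -0.005 -0.006 0.51 0; -0.005 -0.006 0.56 0; -0.005 -0.006 0.598 0; -0.005 -0.006 0.598 0; -0.005 -0.006 0.598 0"
}}

```text
clock: 3.43
tool_pos: [0.4926, -0.2758, 0.2202]
eef_rot: [0.846, 0.533, 0.0, -0.001]
contact_force: [-0.4, 0.4, 0.9]
opening: 1.0
finger_force: 0.0
```

Request:
{"name": "send_rows", "arguments": {
  "rows": "0 0 0 0; 0 0 0 0; 0 0 0 0; 0 0 0 0; 0 0 0 0; 0 0 0 0; 0 0 0 0; 0 0 0 0",
  "jaw": 1,
  "force": 45
}}

```text
clock: 4.1
tool_pos: [0.4922, -0.2778, 0.2208]
eef_rot: [0.847, 0.532, 0.0, -0.0]
contact_force: [-0.5, -0.1, -0.7]
opening: 0.42
finger_force: 0.0
```

Request:
{"name": "send_rows", "arguments": {
  "rows": "0 0 0 0; 0 0 0 0; 0 0 0 0; 0 0 0 0; 0 0 0 0; 0 0 0 0; 0 0 0 0"
}}

```text
clock: 4.68
tool_pos: [0.4924, -0.2779, 0.2208]
eef_rot: [0.847, 0.532, 0.0, 0.0]
contact_force: [1.4, -0.6, 0.0]
opening: 0.262
finger_force: 44.9
```

Request:
{"name": "send_rows", "arguments": {
  "rows": "0 0 -0.04 0; 0 0 -0.08 0; 0 0 -0.14 0; 0 0 -0.22 0; 0 0 -0.3 0; 0 0 -0.4 0; 0 0 -0.5 0; 0 0 -0.6 0; 0 0 -0.68 0; 0 0 -0.68 0"
}}

```text
clock: 5.52
tool_pos: [0.4933, -0.2793, 0.4295]
eef_rot: [0.847, 0.532, 0.002, 0.004]
contact_force: [0.6, -0.8, -0.9]
opening: 0.26
finger_force: 44.8
```

```bash
python3 - <<'E'
from h import *
b,Q=snap("side"); a,P=snap("top")
s=sensors.get_state();t=s["tool_pos"];print(s["opening"],s["finger_force"])
for D in (P,Q):
    m=(abs(D[...,0]-t[0])<.14)&(abs(D[...,1]-t[1])<.15)&(D[...,2]>.3)&(D[...,2]<.46)&((D[...,0]-t[0])*.45+(D[...,1]-t[1])*.9>.025)
    p=D[m];print(len(p),p.min(0).round(3),p.max(0).round(3))
save(b,"s1.png",(180,60,440,300),2.2)
E
```

```text
0.2604941545113156 44.79658738709986
2277 [ 0.475 -0.262  0.3  ] [ 0.625 -0.128  0.454]
855 [ 0.475 -0.263  0.3  ] [ 0.628 -0.128  0.454]
```

View pics/s1.png

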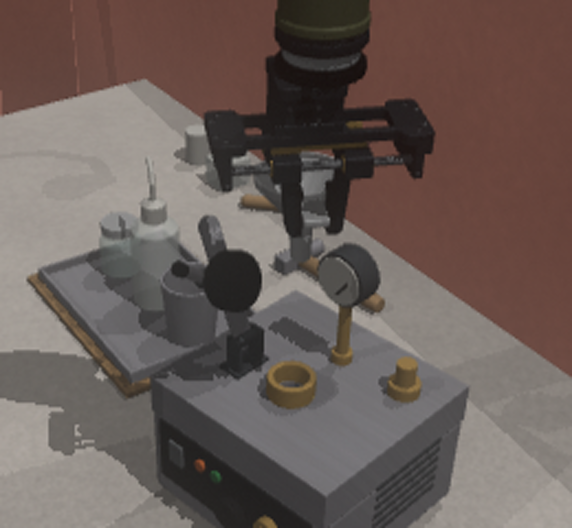

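The funnel came out cleanly: the side crop shows an empty neck at (290,385) and the funnel hanging from the fingers around (300,240). Next, carry it to the cup.

```bash
python3 - <<'E'
from h import *
rows([(.493,-.279,.465,None),(.53,-.11,.465,None),(.571,.0614,.465,None),(.571,.0614,.38,None)])
E
```

```text
at [ 0.4918 -0.2776  0.4247] az -25.76 open 0.26 t 5.6167
-0.002 0.006 -0.134 0; 0.559 -0.128 -0.134 0; 1.133 -0.253 -0.134 0; 1.132 -0.253 0.149 0;
```

Request:
{"name": "send_rows", "arguments": {
  "rows": "0 0 -0.13 0; 0.07 -0.016 -0.13 0; 0.18 -0.04 -0.13 0; 0.29 -0.065 -0.13 0; 0.4 -0.09 -0.13 0; 0.51 -0.115 -0.13 0; 0.62 -0.14 -0.13 0; 0.73 -0.165 -0.13 0; 0.82 -0.185 -0.13 0; 0.86 -0.193 -0.13 0"
}}

```text
clock: 6.45
tool_pos: [0.5519, -0.0147, 0.4611]
eef_rot: [0.845, 0.535, -0.001, -0.003]
contact_force: [0.0, 0.6, -1.5]
opening: 0.263
finger_force: 44.8
```

```bash
python3 - <<'E'
from h import *
rows([(.571,.0614,.465,None),(.571,.0614,.30,None)])
E
```

```text
at [ 0.5519 -0.0147  0.4611] az -25.37 open 0.263 t 6.45
0.256 -0.051 -0.013 0; 0.256 -0.048 0.537 0;
```

Request:
{"name": "send_rows", "arguments": {
  "rows": "0.08 -0.016 0 0; 0.16 -0.032 0 0; 0.22 -0.045 0 0; 0.256 -0.05 0.08 0; 0.256 -0.05 0.17 0; 0.256 -0.05 0.26 0; 0.256 -0.05 0.36 0; 0.256 -0.05 0.44 0; 0.256 -0.05 0.5 0; 0.256 -0.05 0.53 0"
}}

```text
clock: 7.28
tool_pos: [0.5695, 0.0541, 0.301]
eef_rot: [0.847, 0.531, -0.004, -0.001]
contact_force: [-0.2, 0.6, -1.3]
opening: 0.261
finger_force: 44.8
```

Request:
{"name": "send_rows", "arguments": {
  "rows": "0 0 0 0; 0 0 0 0; 0 0 0 0; 0 0 0 0"
}}

```text
clock: 7.62
tool_pos: [0.5729, 0.0552, 0.306]
eef_rot: [0.847, 0.532, 0.001, 0.001]
contact_force: [0.2, -0.4, -1.2]
opening: 0.261
finger_force: 44.8
```

```bash
python3 - <<'E'
from h import *
b,Q=snap("side"); a,P=snap("top")
s=sensors.get_state();t=s["tool_pos"];print(t,s["opening"])
np.savez("s2.npz",a=a,P=P,b=b,Q=Q)
ex=t[:2]+np.array([.0301,.0596]);print("exp axis",ex)
for D in(P,Q):
    m=(np.hypot(D[...,0]-ex[0],D[...,1]-ex[1])<.06)&(D[...,2]>.20)&(D[...,2]<.36)&(D[...,1]>ex[1]-.02)
    p=D[m]; print(len(p),p.min(0).round(3),p.max(0).round(3)); 
    for lo in(.22,.24,.26,.28,.30,.31,.32,.33): 
        q=p[(p[:,2]>lo)&(p[:,2]<lo+.01)]
        if len(q)>5: print(lo,len(q),q[:,:2].min(0).round(3),q[:,:2].max(0).round(3))
save(np.hstack([b[90:260,200:360],a[120:290,120:280]]),"s2.png",None,2.4)
E
```

```text
[0.57264808 0.05537184 0.30580919] 0.25918922643876763
exp axis [0.60274808 0.11497184]Traceback (most recent call last):
  File "<stdin>", line 8, in <module>
    return umr_minimum(a, axis, None, out, keepdims, initial, where)
ValueError: zero-size array to reduction operation minimum which has no identity
```

```bash
python3 - <<'E'
from h import *
z=np.load("s2.npz");a,P,b,Q=[z[k] for k in("a","P","b","Q")]
ex=np.array([.6027,.115])
for D in(P,Q):
    m=(np.hypot(D[...,0]-ex[0],D[...,1]-ex[1])<.06)&(D[...,2]>.20)&(D[...,2]<.36)
    p=D[m]; print(len(p))
    for lo in(.22,.24,.26,.28,.29,.30,.31,.32,.33): 
        q=p[(p[:,2]>lo)&(p[:,2]<lo+.01)]
        if len(q)>5: print(lo,len(q),q[:,:2].min(0).round(3),q[:,:2].max(0).round(3))
save(np.hstack([b[90:260,200:360],a[120:290,120:280]]),"s2.png",None,2.4)
E
```

```text
0
312
0.24 21 [0.594 0.101] [0.61  0.116]
0.26 22 [0.593 0.101] [0.611 0.118]
0.29 11 [0.61  0.126] [0.627 0.143]
0.3 49 [0.571 0.11 ] [0.633 0.152]
0.31 60 [0.56  0.082] [0.641 0.152]
0.32 89 [0.558 0.059] [0.639 0.158]
0.33 6 [0.576 0.064] [0.631 0.145]
```

View pics/s2.png

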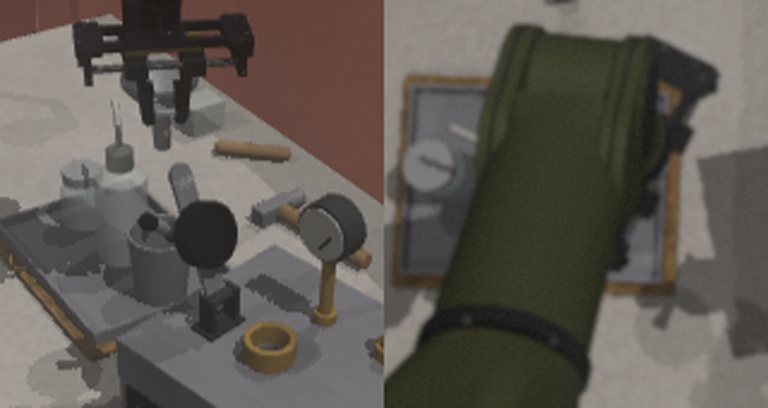

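The funnel hangs nearly level over the cup: its spout is at left-panel (162,128) and the cup's rim at (158,240). It sits about 9 mm short in y, so correct that and lower.

```bash
python3 - <<'E'
from h import *
rows([(.572,.064,.16,-26),(.572,.064,.106,-26)])
E
```

```text
at [0.5726 0.0554 0.3058] az -25.77 open 0.259 t 7.7167
0.024 -0.015 0.486 0.0006; 0.024 -0.016 0.666 0.0006;
```

Request:
{"name": "send_rows", "arguments": {
  "rows": "0.024 -0.015 0 0; 0.024 -0.015 0.08 0; 0.024 -0.015 0.16 0; 0.024 -0.015 0.24 0; 0.024 -0.015 0.32 0; 0.024 -0.015 0.38 0; 0.024 -0.015 0.44 0; 0.024 -0.015 0.48 0; 0.024 -0.015 0.5 0; 0.024 -0.015 0.5 0"
}}

```text
clock: 8.55
tool_pos: [0.5706, 0.0646, 0.1538]
eef_rot: [0.847, 0.532, -0.001, -0.001]
contact_force: [0.0, -1.1, -0.8]
opening: 0.258
finger_force: 44.8
```

Request:
{"name": "send_rows", "arguments": {
  "rows": "0 0 0.03 0; 0 0 0.06 0; 0 0 0.09 0; 0 0 0.12 0; 0 0 0.14 0; 0 0 0.15 0; 0 0 0.15 0; 0 0 0.15 0"
}}

```text
clock: 9.22
tool_pos: [0.5712, 0.0638, 0.1097]
eef_rot: [0.847, 0.532, -0.0, -0.0]
contact_force: [-0.3, -0.3, -1.2]
opening: 0.257
finger_force: 44.8
```

```bash
python3 - <<'E'
from h import *
b,Q=snap("side")
rows([])
save(b,"s3.png",(200,90,360,260),3)
m=(np.hypot(Q[...,0]-.601,Q[...,1]-.12)<.06)&(Q[...,2]>.08)&(Q[...,2]<.16)
p=Q[m]
for lo in(.09,.10,.11,.12,.13,.14):
    q=p[(p[:,2]>lo)&(p[:,2]<lo+.01)]
    if len(q)>5: print(lo,len(q),q[:,:2].min(0).round(3),q[:,:2].max(0).round(3))
E
```

```text
at [0.5714 0.0639 0.11  ] az -25.77 open 0.26 t 9.2667

0.09 32 [0.56  0.081] [0.615 0.143]
0.1 14 [0.56  0.107] [0.572 0.142]
0.11 32 [0.563 0.11 ] [0.636 0.163]
0.12 20 [0.557 0.066] [0.637 0.156]
0.13 26 [0.556 0.065] [0.585 0.151]
```

View pics/s3.png

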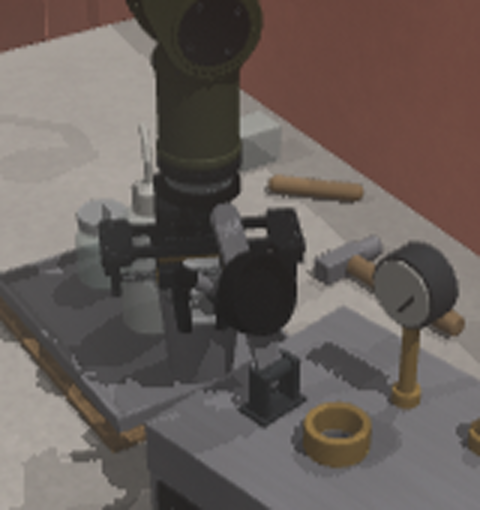

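The funnel's spout is inside the cup (cup body at (200,350)), and the cup is upright. Lower the last few mm until contact.

Request:
{"name": "send_rows", "arguments": {
  "rows": "0 0 0.01 0; 0 0 0.016 0; 0 0 0.022 0; 0 0 0.022 0; 0 0 0.022 0"
}}

```text
clock: 9.68
tool_pos: [0.5716, 0.0636, 0.1034]
eef_rot: [0.847, 0.531, 0.0, 0.0]
contact_force: [0.7, -0.5, 0.2]
opening: 0.261
finger_force: 44.8
```

Request:
{"name": "send_rows", "arguments": {
  "rows": "0 0 0 0; 0 0 0 0; 0 0 0 0; 0 0 0 0; 0 0 0 0; 0 0 0 0; 0 0 0 0; 0 0 0 0; 0 0 0 0; 0 0 0 0",
  "jaw": 0
}}

```text
clock: 10.52
tool_pos: [0.5711, 0.0639, 0.1032]
eef_rot: [0.847, 0.532, 0.0, -0.0]
contact_force: [0.0, -0.2, 0.2]
opening: 0.5
finger_force: 0.0
```

Request:
{"name": "send_rows", "arguments": {
  "rows": "0 0 -0.03 0; 0 0 -0.08 0; 0 0 -0.16 0; 0 0 -0.26 0; 0 0 -0.38 0; 0 0 -0.5 0; 0 0 -0.62 0; 0 0 -0.74 0; 0 0 -0.86 0; 0 0 -0.98 0"
}}

```text
clock: 11.35
tool_pos: [0.5704, 0.0636, 0.3999]
eef_rot: [0.847, 0.531, 0.0, 0.0]
contact_force: [1.3, 0.5, -0.3]
opening: 0.497
finger_force: 0.0
```

```bash
python3 - <<'E'
from h import *
b,Q=snap("side"); a,P=snap("top")
m=(np.hypot(Q[...,0]-.601,Q[...,1]-.12)<.07)&(Q[...,2]>.08)&(Q[...,2]<.16)
p=Q[m]
for lo in(.09,.10,.11,.12,.13,.14):
    q=p[(p[:,2]>lo)&(p[:,2]<lo+.01)]
    if len(q)>5: print(lo,len(q),q[:,:2].min(0).round(3),q[:,:2].max(0).round(3))
save(b,"s4.png",(200,90,360,260),3)
# plan: arm push. tool y along steamer -y (az -78.5)
x,y=s2w(-.03,.175); print(x,y)
rows([(.56,.03,.45,-50),(x,y,.45,-78.5)])
E
```

```text
0.09 53 [0.561 0.078] [0.616 0.149]
0.1 67 [0.56  0.076] [0.638 0.189]
0.11 125 [0.558 0.064] [0.642 0.189]
0.12 155 [0.557 0.054] [0.642 0.189]
0.13 16 [0.571 0.149] [0.614 0.189]
0.14 8 [0.592 0.183] [0.607 0.189]
0.48773086977562696 -0.04674842880163452
at [0.5739 0.0631 0.404 ] az -25.81 open 0.495 t 11.45
-0.119 0.008 -0.154 0.0672; -0.454 -0.098 -0.157 0.1464;
```

View pics/s4.png

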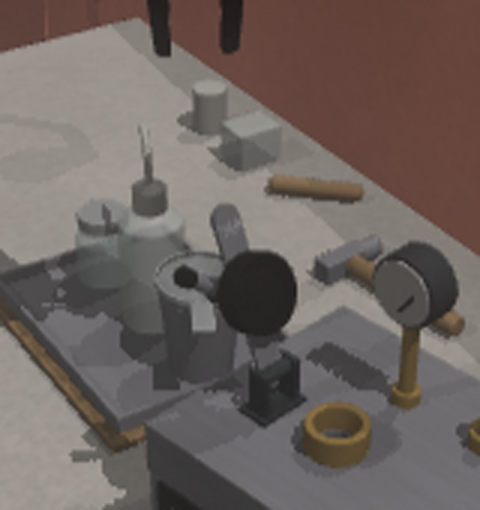

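The funnel stands upright in the cup, with its rim at (195,275) and its tab at (203,315). Now the arm: fingers shut, tool y along the steamer's y.

Request:
{"name": "send_rows", "arguments": {
  "rows": "-0.05 -0.01 -0.06 0.019; -0.1 -0.02 -0.12 0.037; -0.15 -0.03 -0.157 0.056; -0.2 -0.04 -0.157 0.074; -0.25 -0.055 -0.157 0.092; -0.3 -0.065 -0.157 0.11; -0.36 -0.08 -0.157 0.128; -0.42 -0.09 -0.157 0.146; -0.454 -0.098 -0.157 0.146; -0.454 -0.098 -0.157 0.146",
  "jaw": 1,
  "force": 30
}}

```text
clock: 12.28
tool_pos: [0.4838, -0.0481, 0.4446]
eef_rot: [0.995, 0.101, -0.0, -0.0]
contact_force: [-0.3, 0.0, -0.1]
opening: 0.007
finger_force: 0.0
```

```bash
cat >> h.py <<'E'
def push(th):  # TCP in steamer frame pushing the arm to angle th
    if th>1.45: r=.145
    else: r=.138
    y=.07-r*np.cos(th)+.007*np.sin(th); z=.217+r*np.sin(th)+.007*np.cos(th)
    if th>1.45: z-=.020
    return y+.0175,z
E
python3 - <<'E'
from h import *
t=[(*s2w(-.03,.175),.326,-78.5)]
rows(t)
for th in (1.95,1.8,1.65,1.5,1.4,1.2,1,.8,.6,.4,.2,0): print(th,np.round(push(th),3))
E
```

```text
at [ 0.4838 -0.0481  0.4446] az -78.39 open 0.007 t 12.2833
0.014 -0.002 0.395 0.0003; 
1.95 [0.148 0.329]
1.8 [0.127 0.337]
1.65 [0.106 0.341]
1.5 [0.084 0.342]
1.4 [0.071 0.354]
1.2 [0.044 0.348]
1 [0.019 0.337]
0.8 [-0.004  0.321]
0.6 [-0.022  0.301]
0.4 [-0.037  0.277]
0.2 [-0.046  0.251]
0 [-0.05   0.224]
```

Request:
{"name": "send_rows", "arguments": {
  "rows": "0.014 0 0.1 0; 0.014 0 0.2 0; 0.014 0 0.3 0; 0.014 0 0.37 0; 0.014 0 0.395 0; 0.014 0 0.395 0"
}}

```text
clock: 12.78
tool_pos: [0.489, -0.044, 0.3242]
eef_rot: [0.995, 0.103, -0.002, -0.0]
contact_force: [0.4, -0.6, 0.7]
opening: 0.003
finger_force: 0.0
```

Request:
{"name": "send_rows", "arguments": {
  "rows": "0 0.05 -0.005 0; 0 0.09 -0.01 0; 0 0.125 -0.025 0; 0 0.16 -0.037 0; 0 0.195 -0.045 0; 0 0.23 -0.05 0; 0 0.265 -0.055 0; 0 0.303 -0.06 0; 0 0.35 -0.075 0; 0 0.39 -0.087 0"
}}

```text
clock: 13.62
tool_pos: [0.5127, -0.1609, 0.3516]
eef_rot: [0.995, 0.101, -0.001, -0.0]
contact_force: [-0.2, 2.3, -1.2]
opening: 0.006
finger_force: 1.0
```

```bash
python3 - <<'E'
from h import *
rows([(*s2w(-.03,push(th)[0]),push(th)[1],-78.5) for th in (1.2,1.1,1,.9,.8,.7,.6,.5,.4)])
print(sensors.get_state()["contact_force"])
E
```

```text
at [ 0.5127 -0.1609  0.3516] az -78.36 open 0.006 t 13.6167
-0.006 0.047 0.011 0.0004; -0.006 0.09 0.028 0.0004; -0.006 0.131 0.049 0.0004; -0.006 0.17 0.074 0.0004; -0.006 0.206 0.102 0.0004; -0.006 0.239 0.134 0.0004; -0.007 0.269 0.169 0.0004; -0.007 0.295 0.207 0.0004; -0.007 0.317 0.248 0.0004; 
[-0.15392243  2.29674354 -1.22261715]
```

Contact force of 2.3 N along y matches the stiff hinge. Continue the arc.

Request:
{"name": "send_rows", "arguments": {
  "rows": "-0.006 0.047 0.011 0; -0.006 0.09 0.028 0; -0.006 0.131 0.049 0; -0.006 0.17 0.074 0; -0.006 0.206 0.102 0; -0.006 0.239 0.134 0; -0.006 0.269 0.169 0; -0.006 0.295 0.207 0; -0.006 0.317 0.248 0; -0.006 0.317 0.248 0"
}}

```text
clock: 14.45
tool_pos: [0.5293, -0.254, 0.2745]
eef_rot: [0.995, 0.101, -0.002, -0.001]
contact_force: [-0.5, 0.4, -0.0]
opening: 0.0
finger_force: 0.0
```

```bash
python3 - <<'E'
from h import *
rows([(*s2w(-.03,push(th)[0]),push(th)[1],-78.5) for th in (.3,.2,.1,0,-.03)])
print(sensors.get_state()["contact_force"])
E
```

```text
at [ 0.5293 -0.254   0.2745] az -78.42 open 0.0 t 14.45
0.001 0.02 0.034 0.0002; 0.002 0.033 0.078 0.0002; 0.002 0.043 0.123 0.0002; 0.002 0.047 0.168 0.0002; 0.002 0.048 0.182 0.0002; 
[-0.54319744  0.36015831 -0.00483869]
```

Request:
{"name": "send_rows", "arguments": {
  "rows": "0 0.012 0.017 0; 0 0.02 0.034 0; 0 0.033 0.078 0; 0 0.04 0.1 0; 0 0.043 0.123 0; 0 0.045 0.145 0; 0 0.047 0.165 0; 0 0.047 0.172 0; 0 0.047 0.178 0; 0 0.047 0.178 0"
}}

```text
clock: 15.28
tool_pos: [0.5335, -0.2669, 0.2245]
eef_rot: [0.995, 0.102, 0.0, -0.0]
contact_force: [-1.2, 0.4, 2.5]
opening: 0.004
finger_force: 1.3
```

```bash
python3 - <<'E'
from h import *
rows([])
b,Q=snap("side");save(b,"s5.png",(200,90,400,290),2.5)
print(sensors.get_state()["contact_force"])
E
```

```text
at [ 0.5335 -0.2669  0.2245] az -78.33 open 0.004 t 15.2833

[-1.37055235 -0.07038709  3.05274117]
```

View pics/s5.png

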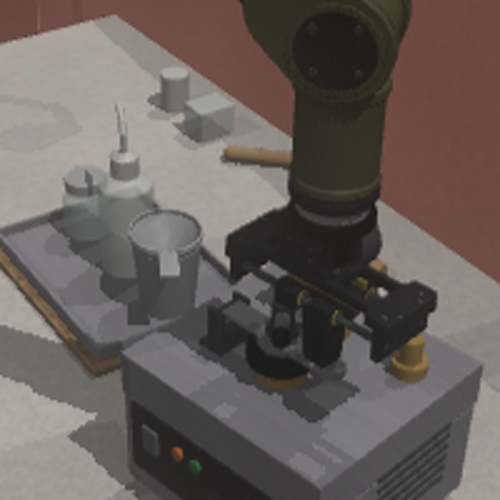

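The arm is almost down: the cap at (278,355) is on the neck. Press until there is a firm reaction, then lift and look.

Request:
{"name": "send_rows", "arguments": {
  "rows": "0 0 0.006 0; 0 0 0.012 0; 0 0 0.018 0; 0 0 0.022 0; 0 0 0.022 0; 0 0 0.022 0"
}}

```text
clock: 15.83
tool_pos: [0.5337, -0.2669, 0.2236]
eef_rot: [0.995, 0.102, 0.002, -0.001]
contact_force: [-10.6, 8.7, 42.0]
opening: 0.003
finger_force: 20.9
```

Request:
{"name": "send_rows", "arguments": {
  "rows": "0 0 -0.06 0; 0 0 -0.16 0; 0 0 -0.28 0; 0 0 -0.4 0; 0 0 -0.52 0; 0 0.1 -0.64 0; 0 0.2 -0.7 0; 0 0.3 -0.7 0; 0 0.4 -0.7 0; 0 0.4 -0.7 0"
}}

```text
clock: 16.67
tool_pos: [0.5561, -0.3902, 0.4264]
eef_rot: [0.995, 0.099, -0.001, 0.002]
contact_force: [-1.2, 0.7, -0.9]
opening: 0.005
finger_force: 0.0
```

```bash
python3 - <<'E'
from h import *
rows([])
b,Q=snap("side");a,P=snap("top")
np.savez("s6.npz",a=a,P=P,b=b,Q=Q)
for D in (P,Q):
    S=w2s(D)-np.array([-.03,0]); r=np.hypot(S[...,0],S[...,1])
    arm=(abs(S[...,0])<.011)&(S[...,1]<-.045)&(S[...,1]>-.073)&(D[...,2]>.19)&(D[...,2]<.3); print("arm end z",arm.sum(),np.median(D[arm][:,2]) if arm.any() else None)
    m=(r<.055)&(D[...,2]>.247)&(D[...,2]<.275); s=S[m]
    if len(s)<10: continue
    w,v=np.linalg.eigh(np.cov((s[np.hypot(*s.T)>.016]).T)); d=v[:,1]; k=s@d
    print(len(s),"dir",d,k.min(),k.max(),"ccw from +y deg mod180",np.degrees(np.arctan2(-d[0],d[1]))%180, "z",np.percentile(D[m][:,2],[5,50,95]))
save(np.hstack([b[140:290,240:390],a[130:280,260:410]]),"s6.png",None,2.6)
E
```

```text
at [ 0.5561 -0.3902  0.4264] az -78.68 open 0.005 t 16.6667

arm end z 109 0.22408512485411447
290 dir [-0.77564138 -0.63117386] -0.0455811215381761 0.0461311794209063 ccw from +y deg mod180 129.13678124813995 z [0.25435417 0.25998676 0.26449597]
arm end z 84 0.22423063513073083
206 dir [-0.77473397 -0.63228734] -0.04711300232472599 0.048192663994414756 ccw from +y deg mod180 129.21908070602234 z [0.25074281 0.25971441 0.26365561]
```

View pics/s6.png

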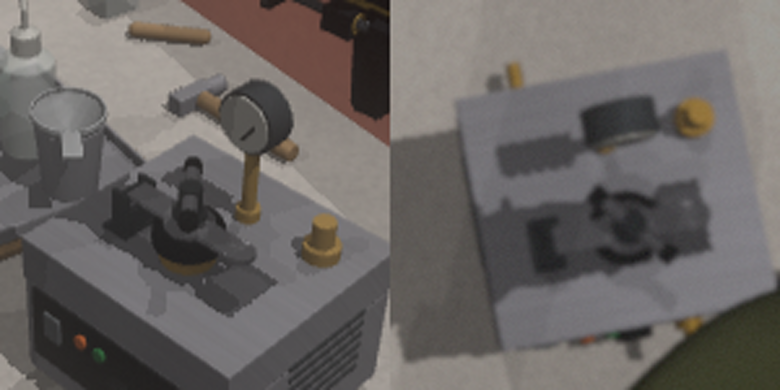

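The arm is level (end face z 0.224), and the T-bar lies 129° anticlockwise of home, so the cap is at about 2.25 rad. In the right panel its front end is at (668,255). One stroke with the shut fingers round the front will do it.

```bash
cat >> h.py <<'E'
def peg(deg,gap=0.,rho=.036,z=.240):
    b=np.radians(deg);u=np.array([-np.sin(b),np.cos(b)]);n=np.array([-np.cos(b),-np.sin(b)])
    c=rho*u+(.0075+.009*abs(n[0])+.0175*abs(n[1])+gap)*n
    return (*s2w(-.03+c[0],c[1]),z,-78.5)
E
python3 - <<'E'
from h import *
rows([(*peg(129,.009)[:2],.42,-78.5),peg(129,.009,z=.30),peg(129,.009)])
E
```

```text
at [ 0.5573 -0.3852  0.4265] az -78.43 open 0.008 t 16.7667
-0.021 -0.4 0.022 0.0002; -0.02 -0.4 0.422 0.0002; -0.02 -0.4 0.622 0.0002;
```

Request:
{"name": "send_rows", "arguments": {
  "rows": "-0.01 -0.12 0.02 0; -0.02 -0.24 0.02 0; -0.02 -0.34 0.05 0; -0.02 -0.4 0.1 0; -0.02 -0.4 0.18 0; -0.02 -0.4 0.27 0; -0.02 -0.4 0.35 0; -0.02 -0.4 0.42 0; -0.02 -0.4 0.42 0; -0.02 -0.4 0.42 0"
}}

```text
clock: 17.6
tool_pos: [0.5275, -0.2663, 0.3012]
eef_rot: [0.995, 0.103, -0.001, -0.001]
contact_force: [0.0, -0.8, 0.4]
opening: 0.002
finger_force: 0.0
```

```bash
python3 - <<'E'
from h import *
rows([peg(129,.009)]);print(sensors.get_state()["contact_force"])
E
```

```text
at [ 0.5275 -0.2663  0.3012] az -78.23 open 0.002 t 17.6
-0.003 0.008 0.204 0.0008; 
[ 0.03373285 -0.78788157  0.37345328]
```

Request:
{"name": "send_rows", "arguments": {
  "rows": "-0.003 0.008 0.05 0; -0.003 0.008 0.1 0; -0.003 0.008 0.15 0; -0.003 0.008 0.19 0; -0.003 0.008 0.204 0; -0.003 0.008 0.204 0"
}}

```text
clock: 18.1
tool_pos: [0.5277, -0.2704, 0.2409]
eef_rot: [0.995, 0.102, 0.0, -0.0]
contact_force: [0.1, -0.7, 0.6]
opening: 0.007
finger_force: 0.0
```

```bash
python3 - <<'E'
from h import *
rows([peg(d) for d in (129,121,113,105,97,89,81,73,65,57)]);print(sensors.get_state()["contact_force"])
E
```

```text
at [ 0.5277 -0.2704  0.2409] az -78.29 open 0.007 t 18.1
-0.02 -0.029 0.003 0.0006; -0.039 -0.035 0.003 0.0006; -0.057 -0.044 0.003 0.0006; -0.075 -0.057 0.003 0.0006; -0.091 -0.074 0.003 0.0006; -0.104 -0.093 0.003 0.0006; -0.114 -0.107 0.003 0.0006; -0.123 -0.124 0.003 0.0006; -0.129 -0.143 0.003 0.0006; -0.132 -0.164 0.003 0.0006; 
[ 0.09202544 -0.68152143  0.6344153 ]
```

Request:
{"name": "send_rows", "arguments": {
  "rows": "-0.02 -0.029 0 0; -0.039 -0.035 0 0; -0.057 -0.044 0 0; -0.075 -0.057 0 0; -0.091 -0.074 0 0; -0.104 -0.093 0 0; -0.114 -0.107 0 0; -0.123 -0.124 0 0; -0.129 -0.143 0 0; -0.132 -0.164 0 0"
}}

```text
clock: 18.93
tool_pos: [0.4777, -0.2306, 0.2402]
eef_rot: [0.995, 0.101, -0.0, 0.0]
contact_force: [0.4, -2.9, 0.3]
opening: 0.006
finger_force: 1.4
```

```bash
python3 - <<'E'
from h import *
print(sensors.get_state()["contact_force"])
rows([peg(d) for d in (49,41,33,25,18,12,6,0)]+[peg(0,-.005),peg(0,-.008)])
E
```

```text
[ 0.39768048 -2.85779396  0.34006126]
at [ 0.4777 -0.2306  0.2402] az -78.37 open 0.006 t 18.9333
0.006 -0.022 0.001 0.0003; 0.011 -0.045 0.001 0.0003; 0.021 -0.067 0.001 0.0003; 0.034 -0.087 0.001 0.0003; 0.05 -0.102 0.001 0.0003; 0.065 -0.114 0.001 0.0003; 0.082 -0.123 0.001 0.0003; 0.1 -0.13 0.001 0.0003; 0.117 -0.13 0.001 0.0003; 0.127 -0.13 0.001 0.0003;
```

Request:
{"name": "send_rows", "arguments": {
  "rows": "0.006 -0.022 0 0; 0.011 -0.045 0 0; 0.021 -0.067 0 0; 0.034 -0.087 0 0; 0.05 -0.102 0 0; 0.065 -0.114 0 0; 0.082 -0.123 0 0; 0.1 -0.13 0 0; 0.107 -0.13 0 0; 0.107 -0.13 0 0"
}}

```text
clock: 19.77
tool_pos: [0.4991, -0.1846, 0.2392]
eef_rot: [0.995, 0.101, -0.004, -0.002]
contact_force: [-8.3, 0.3, 1.7]
opening: 0.007
finger_force: 4.4
```

```bash
python3 - <<'E'
from h import *
print(sensors.get_state()["contact_force"])
rows([peg(0,-.003)])
b,Q=snap("side")
for D in (Q,):
    S=w2s(D)-np.array([-.03,0]); r=np.hypot(S[...,0],S[...,1])
    m=(r<.055)&(D[...,2]>.247)&(D[...,2]<.275)&(S[...,0]>-.008); s=S[m]
    print(len(s)); print(s[::max(1,len(s)//12)].round(3).tolist())
E
```

```text
[-8.2982003   0.34730773  1.72759187]
at [ 0.4991 -0.1846  0.2392] az -78.36 open 0.007 t 19.7667
0.009 0.005 -0.003 0.0004; 
164
[[-0.004, 0.023], [-0.0, 0.017], [-0.005, 0.025], [-0.004, 0.01], [0.003, -0.015], [-0.003, -0.011], [-0.005, -0.022], [-0.002, -0.025], [-0.002, -0.029], [-0.004, -0.036], [-0.003, -0.044], [0.004, -0.048], [0.0, -0.045]]
```

Force has risen to 8 N, so it is near the stop. Press a few mm more, then back off and inspect.

Request:
{"name": "send_rows", "arguments": {
  "rows": "0.006 0 0 0; 0.012 0 0 0; 0.018 0 0 0; 0.022 0 0 0; 0.022 0 0 0; 0.022 0 0 0"
}}

```text
clock: 20.32
tool_pos: [0.4997, -0.1843, 0.239]
eef_rot: [0.995, 0.099, -0.008, -0.003]
contact_force: [-20.6, -0.4, 8.8]
opening: 0.007
finger_force: 10.5
```

Request:
{"name": "send_rows", "arguments": {
  "rows": "-0.02 0 0 0; -0.06 0 0 0; -0.06 0 -0.1 0; -0.06 0 -0.22 0; -0.06 0 -0.34 0; -0.06 0 -0.46 0; -0.15 0 -0.55 0; -0.25 0 -0.6 0; -0.35 0 -0.6 0; -0.35 0 -0.6 0"
}}

```text
clock: 21.15
tool_pos: [0.4022, -0.2077, 0.4222]
eef_rot: [0.995, 0.099, 0.002, -0.0]
contact_force: [-0.0, -0.5, -0.4]
opening: 0.01
finger_force: 0.0
```

```bash
python3 - <<'E'
from h import *
rows([]); b,Q=snap("side");a,P=snap("top")
for D in (P,Q):
    S=w2s(D)-np.array([-.03,0]); r=np.hypot(S[...,0],S[...,1])
    arm=(abs(S[...,0])<.011)&(S[...,1]<-.05)&(S[...,1]>-.073)&(D[...,2]>.19)&(D[...,2]<.3); print("arm z",arm.sum(),np.median(D[arm][:,2]) if arm.any() else None)
    m=(r<.055)&(D[...,2]>.249)&(D[...,2]<.275); s=S[m]
    if len(s)<10: print(len(s));continue
    w,v=np.linalg.eigh(np.cov((s[np.hypot(*s.T)>.016]).T)); d=v[:,1]; k=s@d
    print(len(s),k.min(),k.max(),np.degrees(np.arctan2(-d[0],d[1]))%180,"z",np.percentile(D[m][:,2],[50,95]))
save(np.hstack([b[140:290,240:390],a[130:280,260:410]]),"s7.png",None,2.6)
E
```

```text
at [ 0.4022 -0.2077  0.4222] az -78.65 open 0.01 t 21.15

arm z 82 0.22379420396884842
290 -0.04551390585316294 0.04627107949527792 179.71030704722568 z [0.25871313 0.26287736]
arm z 70 0.22399391378650874
244 -0.048112666348064985 0.04503524170782316 0.2728643418625346 z [0.25790952 0.26201096]
```

View pics/s7.png

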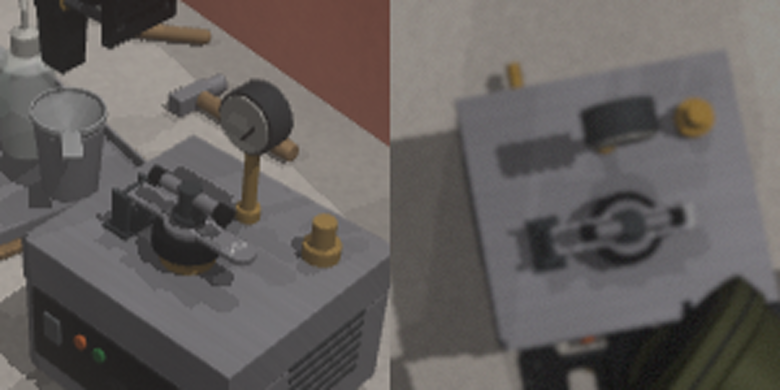

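The T-bar lies along the arm, 0 ± 0.3° from home; the right panel shows it from (560,232) to (690,215). The arm is level, the funnel is in the cup, and the robot is clear.

```bash
python3 -c "
from plant import finish_job;print(finish_job())"
```

```text
the job is handed in; nothing more can be done
None
```

I handed the job in at about 21 s on the robot's clock: the funnel stands in the steel cup, the keeper arm is down and level, and the T-bar measures within about 0.3° of fully home; no verdict came back.

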